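Close and pin a clamshell specimen jig, and hold it shut

ROBOT

A 6-joint arm with a two-finger parallel gripper is mounted at the origin on a cart in front of the work surface, level with it; the furniture and walls round the work are solid. World frame = base frame: x ahead of the robot, y to its left, z up, the work surface at z = 0. Lengths are in mm, angles in degrees, forces in N, time in s.
With the tool pointing down it reaches from about 325 to 850 mm from the base axis. Payload 15.5 kg.
Tool frame: the origin (TCP) lies at the very end of the fingers, on their centre line; the grasp point (between the pads) lies 19 mm behind it; z points along the fingers, y is the line along which they close (so a half turn about z gives the same grasp; the last joint's range is limited). The gripper opens to 91 mm and grips with 3 to 60 N. Pads are 32 mm wide; open, the fingers measure 118 mm over their backs; the gripper's body (76 mm by 178 mm) begins 60 mm behind the grasp point.
Start: joints at [70.732, 28.281, 77.091, -0, 74.628, -5.472], TCP at [149.045, 606.97, 213.915] pointing down, gripper open.
Joint ranges: [-166.48, 166.48], [-47.26, 123.95], [12.59, 153.08], [-70.14, 250.14], [6.76, 159.57], [-176.63, 176.63]. Speed limits (degrees/s): [108.29, 108.29, 147.25, 172.46, 172.46, 172.46].

INTERFACE

Orientations are given as a 3x3 rotation matrix whose columns are the frame's x, y, z axes.
In Python, from plant import env gives the robot as it stands.
- The arm moves only by the tool send_rows, never from a script. Its argument "rows" is one flat list of numbers, 5 for each row, row after row: the shift along the tool's x, y, z in m, then the turn about the tool's z in degrees, then the closure, from 0 (fully open) to 1 (shut). In form: [dx, dy, dz, yaw, jaw, dx, dy, dz, yaw, jaw, ...]. A call has 1 to 5 rows; each row is the pose to reach, as a shift and turn from the pose commanded when the call began, along the tool's axes at that moment; what a row does not reach only later rows make up. A row lasts 1/8 s, in which the tool goes at most 62.5 mm and 10.7 degrees, less where a joint would pass 70% of its speed; a pose out of reach is approached as far as the arm can. A call with a gripper value outside its range is refused whole. The fingers move at their own pace and stop on an object; "force" is the grip in N (left out, the last holds). Time passes only in rows, so rows that repeat a pose let the fingers close. It gives the time, the measured TCP pose, the force, the opening and the grip force at its end, in the units of the state.
- env.read_state(): the state, without advancing time (a new reading comes with each control period).
- env.get_image(name): name is "scene" or "side" or "wrist"; returns the picture (480x640x3 uint8, blue, green, red); there is no depth.
- env.camera_info(name): a dict with "mtx" (3x3 intrinsics, pixels), "R" (3x3) and "t" (3): a world point X has camera coordinates R X + t; the wrist camera has in their place "T_tool_cam" (4x4, takes a point from camera to tool coordinates, whose origin is the TCP and whose axes are the flange's). Camera axes: x right, y down, z forward; pixel columns grow to the right and rows downward; lengths in mm; the calibration is good to about 2 mm. A picture is of the moment at which its call begins: read the wrist's pose just before it. camera_info takes no time and is no camera call.
- env.job_done(): hands the job in; it is judged then, once.
The state is a dict: "clock": time; "joint_positions": joint angles; "dq": joint speeds; "tau": joint torques, N m; "ee_pos": TCP position; "eef_rot": TCP orientation; "wrist_force": force on the tool from outside, world axes, zero at the start; "ft_torque": the same for the moment, N m; "grip_width": opening from 0.0 (shut) to 1.0 (fully open); "gripper_force": force on a finger pad.
Only numpy, scipy, OpenCV 4.12 (cv2) and the standard library are available. Lean on these libraries where they do the work, as an engineer would, in place of code of your own. Each camera call takes 0.05 s, during which the arm holds its last target. There are 200 camera calls.

TASK

Load the clamshell specimen jig: push the carriage all the way along its track so that the specimen bar passes under the bridge and lies between the two halves, then swing the upper half fully shut on the lower one, and then take the headed pin from its stand and push it down through the aligned holes until its head sits on the upper half. Finish while holding: keep hold of the pin's head and go on pressing it down firmly (about 10 N) so that the halves stay pressed shut. Do not let go at the end, and leave the stopwatch, the beaker and the gauge block where they are.

Things in the scene. Friction and masses are not known exactly. Their poses are not given: they have to be found in the camera images.
- jig: Fixed aluminium clamshell jig. Origin: on the worktop, under the middle of its lower half; x points from the halves' free edge to the hinge (away from the robot, give or take the yaw), y to its left along the guide track, z up. Lower half x = -60 to 64, y = -40 to 40 mm, top at z = 30 mm, with a groove along y at x = 0 for the specimen bar.
- leaf_hinge (a point): Midpoint of the hinge axis of the upper half: x = 55, y = 0, z = 36 mm of the jig; the axis runs along the jig's y.
- bridge (a point): Centre of the top of the bridge over the track, at y = 52, z = 44 mm of the jig; 44 mm in x, 10 mm in y. The specimen bar passes beneath it. The track runs along y from 40 to 205 mm, 50 mm wide in x, its rail 16 mm high, with an end stop 22 mm high at y = 201 mm.
- leaf (a joint): Upper half: hinged plate 80 mm wide, 10 mm thick, 115 mm from hinge axis to free edge. Value: opening angle in rad, 0 shut (level, top face 41 mm above the worktop), 1.4 nearly upright. Starts at 1.0 to 1.3. Stiff hinge: stays where it is left, takes 1 to 3 N at the free edge. To close, push its outer face from the hinge side over towards the jig's -x and down.
- leaf_hole (a point): Centre of the 13 mm through hole in the upper half, at its outer (top) face, 90 mm from the hinge axis and midway across; turns with the upper half. When shut it is 41 mm above the worktop.
- lower_hole (a point): Centre of the mouth of the 13 mm hole in the lower half (x = -35, y = 0, z = 30 mm of the jig), vertical, 27 mm deep; right under leaf_hole when shut.
- carriage (a joint): Dark steel carriage (38 x 40 mm) on the track, carrying the white specimen bar. Value is its travel in m towards the halves, that is along -y of the jig: 0 at the outer end, 0.080 home against its stop. Starts at 0 to 0.025; sliding it takes about 2 N; it stays where it is left.
- post (a point): Centre of the top of the carriage's upright post, 66 mm above the worktop. The post is 24 mm in the jig's x by 12 mm in its y and stands 35 mm above the carriage; push it along -y of the jig or pinch it. It stands at y = 182 mm of the jig at joint value 0 and at 102 mm when home.
- pin: Loose steel pin, 55 to 110 g, upright in its stand: shank 10 mm across and 34 mm long with a chamfered foot, and above it a ridged round head 22 mm across and 36 mm high, whose flat underside is the shoulder. Origin at the foot's lowest point, z up along the pin: shoulder at z = 34, top at z = 70 mm. Pushed home, with the shoulder on the upper half, its foot is 7 mm above the worktop.
- pin_tip (a point): The foot of the pin (same point as its origin).
- pin_stand: Fixed aluminium block 44 x 44 x 40 mm with a 12.5 mm hole in the middle of its top, in which the pin stands, shoulder on the block. Origin at the centre of its underside. The pin's foot is 6 mm above the worktop, its head from 40 to 76 mm. Right of it stands the tall burn tester (front near x = 0.48 m, left side near y = 0.06 m): swing the arm past it drawn in.
- stopwatch: Bystander: grey bench timer 66 x 58 x 19 mm, origin at the centre of its underside. Leave alone.
- beaker: Bystander: clear beaker, 60 mm across, 86 mm high, origin at the centre of its underside. Leave alone.
- gauge_block: Bystander: small grey block 9 x 35 x 20 mm, origin at the centre of its underside. Leave alone.

How it is judged (in metres and radians):
On the way, in this order (a step that is already met when the one before it is completed fails the run):
1. the carriage is pushed home along its track (value of joint carriage above 0.076 m), for 0.2 s.
2. the upper half is swung fully shut, the specimen in place (value of joint leaf below 0.03 rad and value of joint carriage above 0.076 m), for 0.2 s.
3. the pin is pushed home through both holes (horizontal distance between pin_tip and lower_hole below 0.004 m and z of pin_tip in the frame of jig below 0.0095 m and angle between pin's own z axis and vertical below 0.08 rad and value of joint leaf below 0.03 rad), for 0.2 s.
At the end, for the whole second after the job is handed in: Carriage home (over 76 mm), upper half shut (under 0.03 rad), pin upright (0.08 rad) through both holes (foot within 4 mm of the hole axis, under 9.5 mm above the worktop: head within 2.5 mm of the upper half), fingers on the pin with over 3 N, pin pressing the jig with over 4 N (all of step 3 and value of joint carriage above 0.076 m and contact force between pin and jig above 4 N and contact force between the fingers and pin above 3 N); the arm keeps its last pose, push and grip.
It fails at once if the stopwatch is pushed away (more than 20 mm) (distance of stopwatch from where it was at the start of the episode above 0.02 m).
It fails at once if the beaker is pushed away (more than 20 mm) (distance of beaker from where it was at the start of the episode above 0.02 m).
It fails at once if the gauge block is pushed away (more than 20 mm) (distance of gauge_block from where it was at the start of the episode above 0.02 m).
It also fails if it takes over 64 s, if anything falls off the work surface, if the arm or the gripper's body presses on something with over 40 N, if the wrist force passes 120 N, or if a joint passes its speed limit or range.

## Working session

There is one attempt and no reset: what is moved stays moved. The work goes in short steps, Python scripts to look and compute and a tool call to move; the robot and the scene stay as the last step left them, time stands still between calls to the robot, and variables do not carry over. Pictures are saved under pics/ and viewed, at most 13 in all, crops included, and the job is handed in when it is done.

Besides the shell and the picture viewer there is one more tool, called after "Emit:" as name(argument=value, ...) on one line, values as JSON. send_rows: Moves the arm, as the interface text tells. Its arguments: {"type":"object","properties":{"rows":{"type":"array"},"force":{"type":"number"}},"required":["rows"]}

```bash
ls; mkdir -p pics; cat > h.py <<'E'
import numpy as np, cv2
from plant import env
np.set_printoptions(precision=4,suppress=True)
def ray(name,px,s=None):
    c=env.camera_info(name);K=np.array(c["mtx"])
    d=np.linalg.inv(K)@np.array([px[0],px[1],1.])
    if name=="wrist":
        s=s or env.read_state();T=np.array(c["T_tool_cam"]);R=np.array(s["eef_rot"])
        return R@T[:3,3]+np.array(s["ee_pos"]),R@T[:3,:3]@d
    R=np.array(c["R"]);t=np.array(c["t"]).ravel()
    return -R.T@t,R.T@d
def onz(name,px,z,s=None):
    o,d=ray(name,px,s);return o+d*(z-o[2])/d[2]
def proj(name,X,s=None):
    c=env.camera_info(name);K=np.array(c["mtx"])
    if name=="wrist":
        s=s or env.read_state();T=np.array(c["T_tool_cam"]);R=np.array(s["eef_rot"])
        p=T[:3,:3].T@(R.T@(np.array(X)-np.array(s["ee_pos"]))-T[:3,3])
    else: p=np.array(c["R"])@X+np.array(c["t"]).ravel()
    p=K@p;return p[:2]/p[2]
E
python3 - <<'E'
from h import *
s=env.read_state();print(s)
for n in("scene","side","wrist"):
    cv2.imwrite(f"pics/{n}0.png",env.get_image(n)); print(n,env.camera_info(n))
E
```

```text
pics
{'clock': 0.0, 'joint_positions': array([70.7324, 28.3155, 77.1282, -0.0001, 74.626 , -5.4723]), 'dq': array([-0.0077,  0.0846,  0.1139,  0.1168,  0.0249,  0.0521]), 'tau': array([  0.0028, -87.881 , -38.1855,   0.0708,   0.0533,  -0.0002]), 'ee_pos': array([148.9122, 606.6133, 213.3251]), 'eef_rot': array([[-0.9712,  0.2385, -0.0004],
       [ 0.2385,  0.9712, -0.0011],
       [ 0.0001, -0.0012, -1.    ]]), 'wrist_force': array([ 0.161 ,  0.6239, -0.415 ]), 'ft_torque': array([-0.0604,  0.0262,  0.0154]), 'gripper_force': 0.0, 'grip_width': 0.9987296176876995}
scene {'mtx': array([[586.1625,   0.    , 316.7255],
       [  0.    , 586.1625, 240.1814],
       [  0.    ,   0.    ,   1.    ]]), 'R': array([[ 0.8303, -0.5572,  0.0139],
       [-0.4031, -0.6176, -0.6754],
       [ 0.3849,  0.5551, -0.7374]]), 't': array([-319.6462,  453.6296,  530.2305])}
side {'mtx': array([[469.7857,   0.    , 322.3597],
       [  0.    , 469.7857, 242.3239],
       [  0.    ,   0.    ,   1.    ]]), 'R': array([[-0.4656, -0.8849, -0.0123],
       [-0.7496,  0.4017, -0.526 ],
       [ 0.4704, -0.2357, -0.8504]]), 't': array([511.2873, 364.6695, 707.7191])}
wrist {'mtx': array([[392.8635,   0.    , 315.0835],
       [  0.    , 392.8635, 237.9042],
       [  0.    ,   0.    ,   1.    ]]), 'T_tool_cam': array([[  -0.0009,   -0.9697,   -0.2442,   68.6368],
       [   1.    ,   -0.0007,   -0.0006,    0.0783],
       [   0.0004,   -0.2442,    0.9697, -169.462 ],
       [   0.    ,    0.    ,    0.    ,    1.    ]])}
```

View pics/scene0.png

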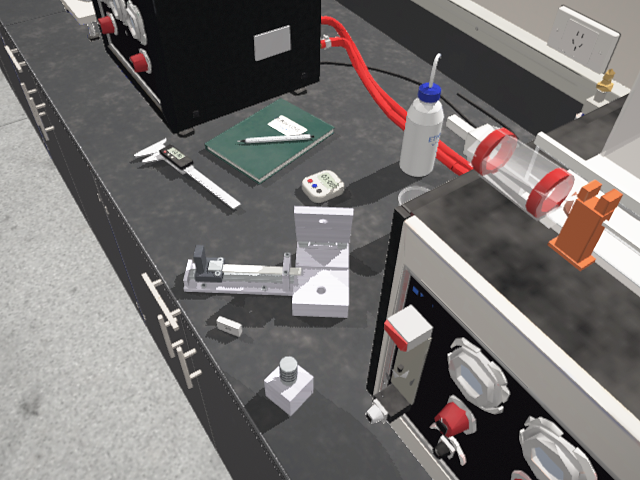

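View pics/side0.png

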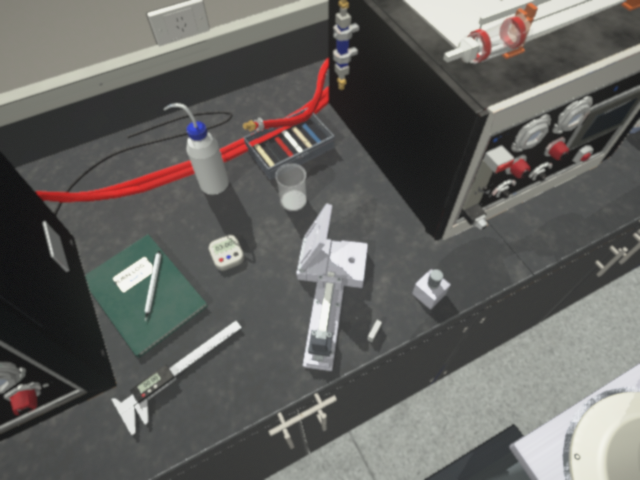

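View pics/wrist0.png

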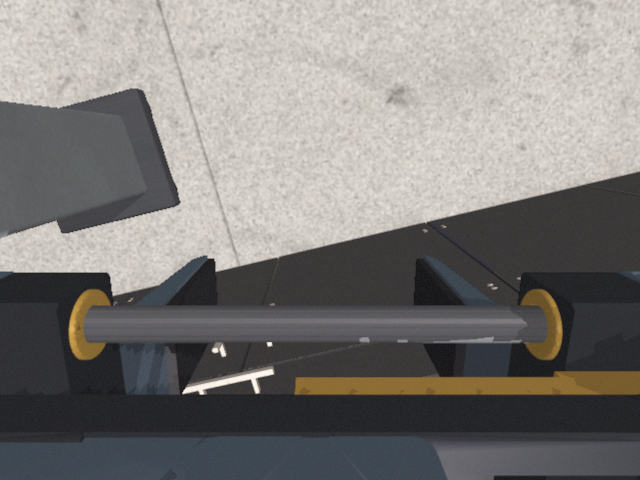

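The scene view shows the jig with its lower hole near (321,291), the post at about (198,255) and the pin head near (288,362). The side view has the hole near (351,259) and the pin at (435,274). The wrist view shows only the floor. I'll enlarge both views to measure more finely.

```bash
python3 - <<'E'
from h import *
a=cv2.imread("pics/scene0.png")[195:415,175:360];b=cv2.imread("pics/side0.png")[195:375,290:460]
f=lambda im,k:cv2.resize(im,None,fx=k,fy=k,interpolation=cv2.INTER_CUBIC)
a=f(a,2.7);b=f(b,1.75) if 0 else f(b,1.75)
o=np.zeros((600,800,3),np.uint8);o[:a.shape[0],:a.shape[1]]=a;o[:b.shape[0],500:500+b.shape[1]]=b
cv2.imwrite("pics/crop0.png",o)
for n,p,z in [("scene",(321,291),30),("side",(351,259),30),("scene",(288,362),76),("side",(435,274),76),("scene",(199,249),66),("scene",(229,327),20),("side",(323,330),66)]:print(n,p,onz(n,p,z))
print(ray("scene",(0,0))[0],ray("side",(0,0))[0])
E
```

```text
scene (321, 291) [544.6936 227.6692  30.    ]
side (351, 259) [546.2071 229.0073  30.    ]
scene (288, 362) [429.7106 131.1867  76.    ]
side (435, 274) [429.5515 130.038   76.    ]
scene (199, 249) [423.8853 365.0277  66.    ]
scene (229, 327) [407.3638 251.9757  20.    ]
side (323, 330) [433.7208 347.4801  66.    ]
[ 244.189  -192.3099  701.7738] [178.5017 472.7824 799.9243]
```

View pics/crop0.png

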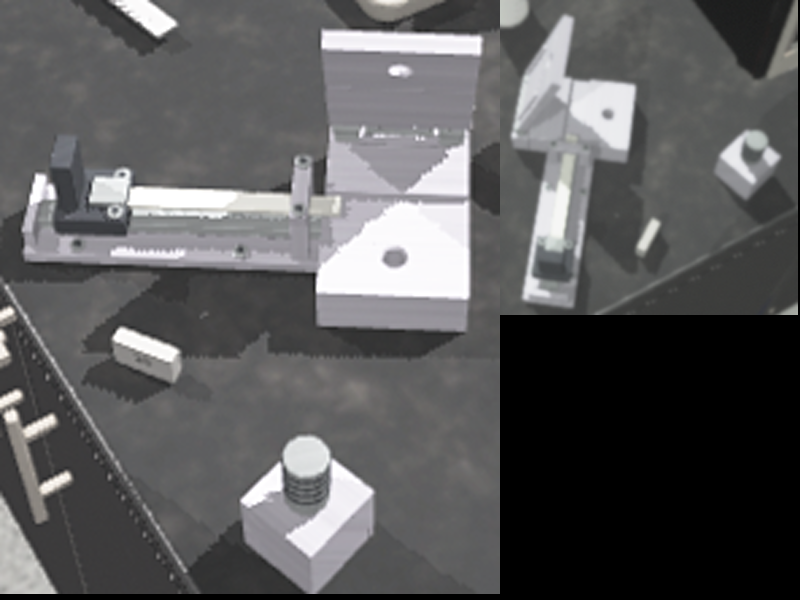

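The crop shows the lower-half front corners at scene (292,303) and (348,305), the hole at (322,290), the post top near (199,246), and the pin-head top centre near (288,363).

```bash
python3 - <<'E'
from h import *
S=lambda p:(p[0]/2.7+175-.3,p[1]/2.7+195-.3)
D=lambda p:((p[0]-500)/1.75+290-.2,p[1]/1.75+195-.2)
fl=onz("scene",S((317,292)),30);fr=onz("scene",S((467,297)),30);print("fl fr",fl,fr,np.linalg.norm(fl-fr))
u=fl-fr;print("y dir deg",np.degrees(np.arctan2(u[1],u[0])))
print("hole",onz("scene",S((396,257)),30),onz("side",D((608,114)),30))
print("pin",onz("scene",S((306,456)),76),onz("side",D((755,139)),76))
for p in [(52,137),(78,136),(66,138)]: print("post",onz("scene",S(p),66))
print("post side",[onz("side",D(p),66) for p in [(538,237),(573,240),(573,250),(537,248)]])
print("leaf edge top",S((322,32)),S((481,35)))
# rail front edge bottom z=0
a=onz("scene",S((26,263)),0);b=onz("scene",S((316,272)),0);u=a-b;print("rail",a,b,np.degrees(np.arctan2(u[1],u[0])))
# triangulate leaf free edge hole
def tri(p,q):
    o1,d1=ray("scene",p);o2,d2=ray("side",q);A=np.c_[d1,-d2];t=np.linalg.lstsq(A,o2-o1,rcond=None)[0];return (o1+d1*t[0]+o2+d2*t[1])/2,np.linalg.norm(o1+d1*t[0]-o2-d2*t[1])
print(tri(S((322,32)),D((553,75))) )
print("free edge R",tri(S((481,35)),D((571,17))))
for n,P in(("gauge",[(146,355)]),):print(n,onz("scene",S(P[0]),20))
print("stand",[onz("scene",S(p),40) for p in[(241,503),(312,558),(374,490)]])
E
```

```text
fl fr [498.6842 232.6606  30.    ] [562.5582 186.8704  30.    ] 78.59149216637836
y dir deg 144.36390415948546
hole [546.2701 229.0511  30.    ] [543.975  229.1629  30.    ]
pin [428.5817 129.3015  76.    ] [428.7634 129.5121  76.    ]
post [420.8469 375.2771  66.    ]
post [432.8488 368.3037  66.    ]
post [426.8121 370.5168  66.    ]
post side [array([442.2578, 364.3658,  66.    ]), array([424.1725, 336.7005,  66.    ]), array([415.5406, 341.3556,  66.    ]), array([433.0505, 370.1174,  66.    ])]
leaf edge top (293.9592592592592, 206.55185185185184) (352.84814814814814, 207.66296296296295)
rail [385.9263 356.8444   0.    ] [516.8778 263.5009   0.    ] 144.51832925352608
(array([544.1465, 292.1136, 150.1184]), np.float64(6.104224795337405))
free edge R (array([602.4453, 244.5279, 150.0073]), np.float64(5.99292098984068))
gauge [407.7438 253.3483  20.    ]
stand [array([400.8799, 143.3544,  40.    ]), array([413.6525, 101.7678,  40.    ]), array([456.1484, 114.9735,  40.    ])]
```

Jig fitted: origin about (565.5, 257.6), x axis at 54.4°. The rail's outer corner agrees with this fit. Next I work out the approach to push the post.

```bash
cat >> h.py <<'E'
A=np.radians(54.4);O=np.array([565.5,257.6,0.]);J=np.array([[np.cos(A),-np.sin(A),0],[np.sin(A),np.cos(A),0],[0,0,1]])
w=lambda x,y,z:O+J@np.array([x,y,z])
jg=lambda X:J.T@(np.array(X)-O)
def sh(X,s=None):
    s=s or env.read_state();return (np.array(s["eef_rot"]).T@(np.array(X)-np.array(s["ee_pos"])))/1000
E
python3 - <<'E'
from h import *
for p in [(0,228,150),(0,228,42)]: print(w(*p),sh(w(*p)))
print("tcp px wrist",proj("wrist",env.read_state()["ee_pos"]))
print("stopwatch",jg(onz("scene",(325,186),19)),"beaker",jg(onz("side",(291,203),0)))
E
```

```text
[380.113 390.324 150.   ] [-0.2761 -0.155   0.0636]
[380.113 390.324  42.   ] [-0.2761 -0.1549  0.1716]
tcp px wrist [315.1935 292.5219]
stopwatch [199.9554  -1.6337  19.    ] beaker [ 106.073  -137.1922    0.    ]
```

Emit:
send_rows(rows=[-0.055,-0.031,0.013,4,1,-0.11,-0.062,0.026,9,1,-0.165,-0.093,0.038,13,1,-0.22,-0.124,0.05,18,1,-0.276,-0.155,0.064,21.8,1], force=20)

```text
clock: 0.78
ee_pos: [373.8, 396.1, 151.8]
eef_rot: [[-0.812, 0.584, 0.0], [0.584, 0.812, 0.0], [-0.0, 0.0, -1.0]]
wrist_force: [2.1, 0.6, -0.5]
grip_width: 0.484
gripper_force: 0.0
```

Emit:
send_rows(rows=[0,0,0,0,1,0,0,0,0,1])

```text
clock: 1.02
ee_pos: [372.5, 397.6, 152.1]
eef_rot: [[-0.813, 0.582, -0.0], [0.582, 0.813, 0.0], [0.0, -0.0, -1.0]]
wrist_force: [0.2, 0.2, 0.1]
grip_width: 0.266
gripper_force: 0.0
```

```bash
python3 - <<'E'
from h import *
s=env.read_state();print(s["clock"],s["ee_pos"],jg(s["ee_pos"]),s["grip_width"],s["wrist_force"]);print(J.T@s["eef_rot"]);print(sh(w(0,228,42)))
cv2.imwrite("pics/w1.png",env.get_image("wrist"))
E
```

```text
1.025 [372.5023 397.6193 152.0927] [  1.5014 238.435  152.0927] 0.26553807486653064 [0.2318 0.2401 0.0727]
[[ 0.0003  1.     -0.0002]
 [ 1.     -0.0003  0.0003]
 [ 0.0003 -0.0002 -1.    ]]
[-0.0105 -0.0015  0.1101]
```

View pics/w1.png

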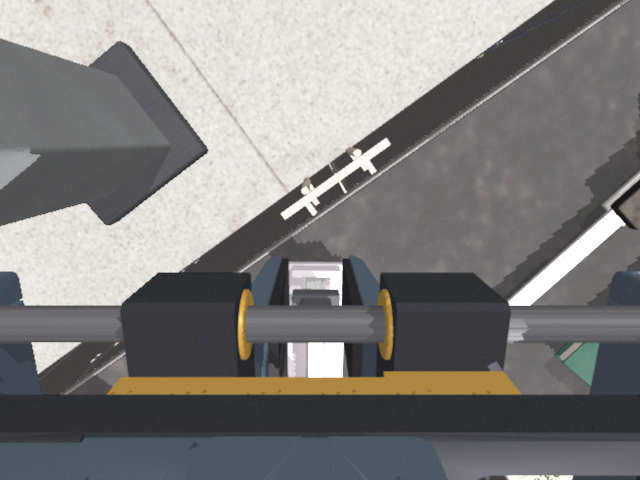

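The wrist view shows the tool centred over the track, with the post between columns 290 and 343. I'll lower and push.

Emit:
send_rows(rows=[0,-0.0015,0.05,0,1,0,-0.0015,0.108,0,1,0,-0.0015,0.11,0,1,-0.015,-0.0015,0.11,0,1,-0.03,-0.0015,0.11,0,1])

```text
clock: 1.7
ee_pos: [398.0, 379.4, 44.4]
eef_rot: [[-0.814, 0.581, 0.003], [0.581, 0.814, 0.002], [-0.001, 0.003, -1.0]]
wrist_force: [0.2, -0.2, -1.1]
grip_width: 0.006
gripper_force: 0.0
```

Emit:
send_rows(rows=[-0.015,0,0,0,1,-0.03,0,0,0,1,-0.045,0,0,0,1,-0.06,0,0,0,1,-0.07,0,0,0,1])

```text
clock: 2.33
ee_pos: [453.8, 337.4, 42.0]
eef_rot: [[-0.813, 0.582, -0.0], [0.582, 0.813, -0.0], [0.0, -0.0, -1.0]]
wrist_force: [-1.3, 1.8, 0.5]
grip_width: 0.004
gripper_force: 0.9
```

Emit:
send_rows(rows=[-0.005,0,0,0,1,-0.008,0,0,0,1])

```text
clock: 2.58
ee_pos: [459.5, 333.3, 42.0]
eef_rot: [[-0.813, 0.582, -0.0], [0.582, 0.813, -0.0], [0.0, -0.0, -1.0]]
wrist_force: [-1.5, 0.8, 0.8]
grip_width: 0.005
gripper_force: 0.8
```

Emit:
send_rows(rows=[-0.003,0,0,0,1,-0.005,0,0,0,1,-0.006,0,0,0,1])

```text
clock: 2.95
ee_pos: [463.3, 330.5, 42.0]
eef_rot: [[-0.813, 0.582, -0.002], [0.582, 0.813, 0.001], [0.002, -0.001, -1.0]]
wrist_force: [-12.9, 10.9, 5.3]
grip_width: 0.005
gripper_force: 8.2
```

Emit:
send_rows(rows=[-0.002,0,0,0,1,-0.003,0,0,0,1])

```text
clock: 3.2
ee_pos: [463.6, 330.1, 42.1]
eef_rot: [[-0.813, 0.583, -0.005], [0.583, 0.813, 0.002], [0.005, -0.001, -1.0]]
wrist_force: [-28.9, 29.3, 12.2]
grip_width: -0.001
gripper_force: 20.1
```

The carriage is home: the force rose at jig y ≈ 125.5. Backing off, raising and going behind the leaf.

Emit:
send_rows(rows=[0.008,0,0,0,1,0.015,0,-0.05,0,1,0.015,0,-0.11,0,1,0.015,0,-0.16,0,1,0.01,0.03,-0.17,0,1])

```text
clock: 3.82
ee_pos: [477.0, 358.8, 216.3]
eef_rot: [[-0.813, 0.582, 0.005], [0.582, 0.813, 0.002], [-0.003, 0.005, -1.0]]
wrist_force: [-0.0, 0.5, -0.0]
grip_width: 0.001
gripper_force: 0.0
```

Emit:
send_rows(rows=[-0.025,0.04,0,0,1,-0.06,0.08,0,0,1,-0.1,0.08,0,0,1,-0.14,0.08,0,0,1,-0.14,0.08,0,0,1])

```text
clock: 4.45
ee_pos: [638.7, 340.1, 211.6]
eef_rot: [[-0.812, 0.584, 0.001], [0.584, 0.812, -0.001], [-0.001, -0.0, -1.0]]
wrist_force: [-0.1, -0.0, -0.7]
grip_width: 0.006
gripper_force: 0.0
```

```bash
python3 - <<'E'
from h import *
s=env.read_state();print(s["clock"],jg(s["ee_pos"]),s["wrist_force"]);print(sh(w(85,0,110)))
a=env.get_image("scene")[160:320,150:390];b=env.get_image("side")[150:400,240:440]
f=lambda im,k:cv2.resize(im,None,fx=k,fy=k,interpolation=cv2.INTER_CUBIC)
a=f(a,2);b=f(b,1.5)
o=np.zeros((375,800,3),np.uint8);o[:a.shape[0],:a.shape[1]]=a;o[:b.shape[0],500:800]=b
cv2.imwrite("pics/c2.png",o)
E
```

```text
4.45 [109.6982 -11.5025 211.5769] [-0.1061 -0.0361 -0.6557]
[ 0.0115 -0.0247  0.1016]
```

View pics/c2.png

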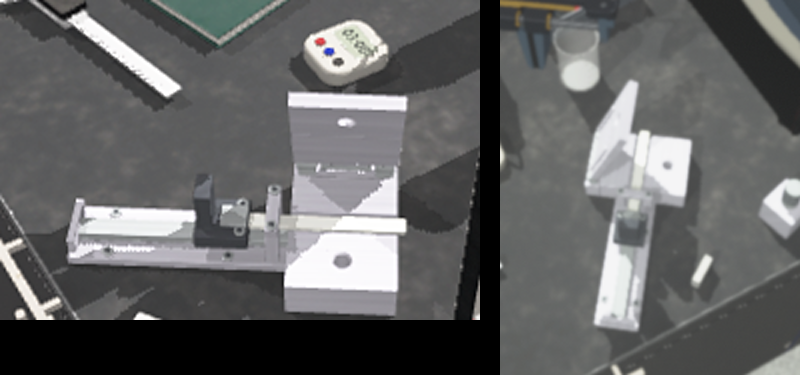

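The carriage is home, with the bar lying across the groove, and the leaf is still open. I'll swing the leaf shut along its arc.

Emit:
send_rows(rows=[0.0115,-0.0247,0.045,0,1,0.0115,-0.0247,0.0985,0,1,0.0115,-0.0247,0.0985,0,1,0.0115,-0.045,0.0985,0,1,0.0115,-0.0617,0.0985,0,1])

```text
clock: 5.18
ee_pos: [591.9, 299.3, 116.3]
eef_rot: [[-0.814, 0.581, 0.003], [0.581, 0.814, 0.001], [-0.002, 0.002, -1.0]]
wrist_force: [-1.7, -0.4, -0.5]
grip_width: 0.008
gripper_force: 0.0
```

Emit:
send_rows(rows=[0,-0.009,0.003,0,1,0,-0.0185,0.007,0,1,0,-0.027,0.013,0,1,0,-0.0346,0.019,0,1,0,-0.041,0.0265,0,1])

```text
clock: 5.8
ee_pos: [567.2, 264.8, 86.6]
eef_rot: [[-0.813, 0.582, -0.0], [0.582, 0.813, -0.0], [0.0, -0.0, -1.0]]
wrist_force: [0.2, 0.1, 1.9]
grip_width: 0.006
gripper_force: 0.6
```

```bash
python3 - <<'E'
from h import *
s=env.read_state();print(s["clock"],jg(s["ee_pos"]),J.T@s["wrist_force"])
E
```

```text
5.8 [ 6.873   2.8382 86.6013] [ 0.1899 -0.1636  1.8604]
```

Emit:
send_rows(rows=[0,-0.006,0.008,0,1,0,-0.011,0.017,0,1,0,-0.0147,0.026,0,1,0,-0.017,0.036,0,1,0,-0.0184,0.044,0,1])

```text
clock: 6.42
ee_pos: [556.7, 250.2, 42.4]
eef_rot: [[-0.813, 0.582, -0.0], [0.582, 0.813, -0.0], [0.0, -0.0, -1.0]]
wrist_force: [0.5, 0.8, 1.3]
grip_width: 0.002
gripper_force: 0.4
```

Emit:
send_rows(rows=[0,0,0.002,0,1,0,0,0.004,0,1,0,0,0.004,0,1])

```text
clock: 6.8
ee_pos: [556.6, 250.1, 40.9]
eef_rot: [[-0.813, 0.582, 0.0], [0.582, 0.813, -0.0], [-0.0, -0.0, -1.0]]
wrist_force: [-12.0, -6.8, 37.1]
grip_width: 0.004
gripper_force: 18.7
```

The leaf is shut, with the tip stopping at z = 40.9 and a firm force. Now I'll rise over the hole, open the jaws and look with the wrist camera.

Emit:
send_rows(rows=[0,0,-0.02,0,1,0,-0.01,-0.07,0,0.5,-0.001,-0.023,-0.12,0,0,-0.001,-0.023,-0.123,0,0,-0.001,-0.023,-0.123,0,0])

```text
clock: 7.42
ee_pos: [544.2, 231.1, 161.9]
eef_rot: [[-0.813, 0.582, 0.0], [0.582, 0.813, 0.0], [-0.0, 0.0, -1.0]]
wrist_force: [0.3, -0.9, -0.6]
grip_width: 0.412
gripper_force: 0.0
```

Emit:
send_rows(rows=[0,0,0,0,0,0,0,0,0,0,0,0,0,0,0])

```text
clock: 7.8
ee_pos: [544.0, 231.0, 161.5]
eef_rot: [[-0.813, 0.582, -0.001], [0.582, 0.813, -0.0], [0.001, -0.001, -1.0]]
wrist_force: [0.8, 0.6, -0.2]
grip_width: 0.74
gripper_force: 0.0
```

```bash
python3 - <<'E'
from h import *
s=env.read_state();im=env.get_image("wrist");print(s["clock"],s["ee_pos"],jg(s["ee_pos"]))
p=proj("wrist",w(-35,0,41),s);print(p)
cv2.imwrite("pics/w3.png",im)
print(sh([428.7,129.4,195],s))
E
```

```text
7.8 [544.0178 230.9885 161.4785] [-34.1431   1.9761 161.4785]
[314.2879 234.8925]
[ 0.0347 -0.1498 -0.0334]
```

View pics/w3.png

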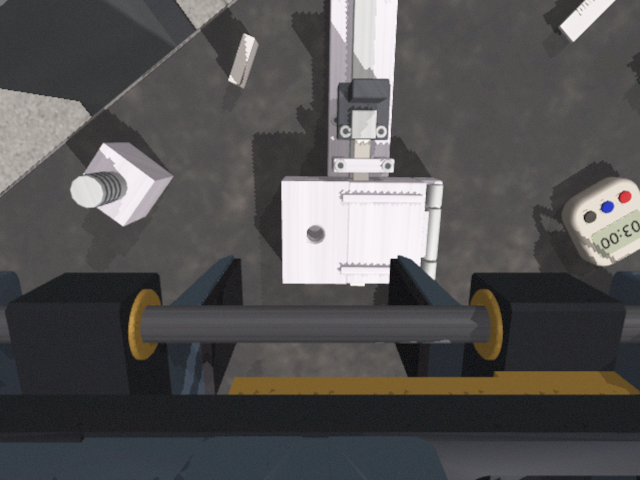

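The wrist view shows the hole in the shut leaf at (316,234), within 2 px of the prediction. I'll take its precise centroid and move over the pin.

```bash
cat > hole.py <<'E'
from h import *
s={"ee_pos":[544.0178,230.9885,161.4785],"eef_rot":env.read_state()["eef_rot"]}
im=cv2.cvtColor(cv2.imread("pics/w3.png"),cv2.COLOR_BGR2GRAY)
g=im[218:252,300:334];m=(g<170).astype(np.uint8)
n,l,st,c=cv2.connectedComponentsWithStats(m);i=1+np.argmax(st[1:,4]);print(st[i],c[i])
px=c[i]+[300,218];H=onz("wrist",px,41,s);print("hole",px,H,jg(H))
E
python3 hole.py
```

```text
[  7   8  18  17 234] [15.3462 15.6838]
hole [315.3462 233.6838] [544.8538 230.3571  41.    ] [-34.1699   0.9287  41.    ]
```

Emit:
send_rows(rows=[0.007,-0.03,-0.01,0,0,0.014,-0.06,-0.02,0,0,0.021,-0.09,-0.03,0,0,0.028,-0.12,-0.034,0,0,0.035,-0.15,-0.034,0,0])

```text
clock: 8.48
ee_pos: [427.9, 128.8, 196.4]
eef_rot: [[-0.813, 0.582, 0.001], [0.582, 0.813, 0.0], [-0.001, 0.001, -1.0]]
wrist_force: [0.3, -0.5, -0.0]
grip_width: 0.996
gripper_force: 0.0
```

Emit:
send_rows(rows=[0,0,0,0,0,0,0,0,0,0])

```text
clock: 8.72
ee_pos: [429.2, 129.6, 196.3]
eef_rot: [[-0.813, 0.582, 0.001], [0.582, 0.813, 0.0], [-0.001, 0.001, -1.0]]
wrist_force: [0.9, -0.8, -0.1]
grip_width: 0.999
gripper_force: 0.0
```

```bash
python3 - <<'E'
from h import *
s=env.read_state();im=env.get_image("wrist");print(s["clock"],s["ee_pos"],s["grip_width"],s["wrist_force"])
print(proj("wrist",[428.7,129.4,76],s),proj("wrist",[428.7,129.4,40],s))
cv2.imwrite("pics/w4.png",im)
g=cv2.cvtColor(im,cv2.COLOR_BGR2GRAY)[190:290,265:365]
cv2.imwrite("pics/w4c.png",cv2.resize(g,None,fx=5,fy=5,interpolation=cv2.INTER_CUBIC))
E
```

```text
8.725 [429.1715 129.6352 196.2822] 0.9992308961446997 [ 0.8914 -0.8082 -0.0573]
[314.5632 231.932 ] [314.6046 222.1454]
```

View pics/w4c.png

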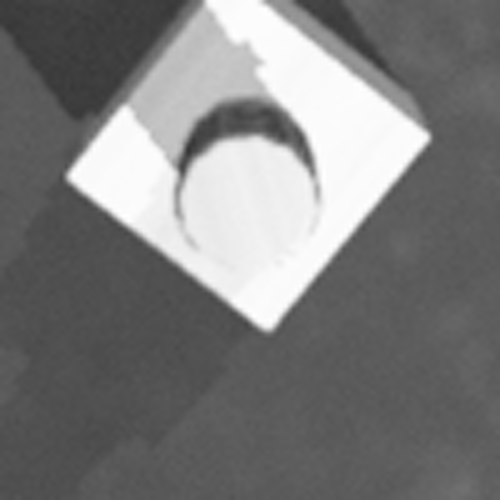

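The wrist crop shows the pin-head centre at about (315,231), within 1 px of the prediction, so the pin is at roughly (428.3, 130.0). I'll descend and grip.

Emit:
send_rows(rows=[0.001,0,0.05,0,0,0.001,0,0.1,0,0.2,0.001,0,0.135,0,0.4,0.001,0,0.1515,0,0.5,0.001,0,0.1515,0,0.55])

```text
clock: 9.4
ee_pos: [427.5, 130.3, 43.5]
eef_rot: [[-0.813, 0.582, -0.002], [0.582, 0.813, -0.0], [0.002, -0.002, -1.0]]
wrist_force: [-0.8, 0.2, -0.4]
grip_width: 0.592
gripper_force: 0.0
```

Emit:
send_rows(rows=[0,0,0,0,0.65,0,0,0,0,0.7,0,0,0,0,0.8,0,0,0,0,0.8,0,0,0,0,0.8], force=30)

```text
clock: 10.02
ee_pos: [428.0, 130.0, 45.1]
eef_rot: [[-0.813, 0.582, 0.001], [0.582, 0.813, 0.0], [-0.001, 0.001, -1.0]]
wrist_force: [-1.0, -0.6, 8.3]
grip_width: 0.236
gripper_force: 30.0
```

Emit:
send_rows(rows=[0,0,0,0,1,0,0,0,0,1,0,0,0,0,1,0,0,0,0,1])

```text
clock: 10.52
ee_pos: [428.0, 130.0, 45.1]
eef_rot: [[-0.813, 0.582, 0.001], [0.582, 0.813, 0.0], [-0.001, 0.001, -1.0]]
wrist_force: [-0.4, 1.3, 8.4]
grip_width: 0.237
gripper_force: 30.0
```

The pin is gripped (21.6 mm opening). I'll lift it and carry it over the hole.

Emit:
send_rows(rows=[0,0,-0.03,0,1,0,0,-0.075,0,1,-0.004,0.015,-0.08,0,1,-0.012,0.05,-0.08,0,1,-0.021,0.085,-0.08,0,1])

```text
clock: 11.15
ee_pos: [494.8, 187.5, 125.1]
eef_rot: [[-0.813, 0.582, 0.001], [0.582, 0.813, 0.0], [-0.0, 0.0, -1.0]]
wrist_force: [0.7, -0.7, -1.4]
grip_width: 0.236
gripper_force: 30.0
```

Emit:
send_rows(rows=[-0.0075,0.032,0,0,1,-0.0135,0.055,0,0,1,-0.0154,0.0643,0,0,1,-0.0154,0.0643,0,0,1,-0.0154,0.0643,0,0,1])

```text
clock: 11.78
ee_pos: [543.3, 229.6, 124.6]
eef_rot: [[-0.813, 0.582, -0.001], [0.582, 0.813, -0.0], [0.0, -0.001, -1.0]]
wrist_force: [0.8, -0.3, -1.3]
grip_width: 0.236
gripper_force: 30.0
```

```bash
python3 - <<'E'
from h import *
s=env.read_state();print(s["clock"],s["ee_pos"],s["grip_width"],s["wrist_force"],sh([544.5,230.2,84]),sh([544.5,230.2,46]))
a=env.get_image("scene")[195:325,250:400];b=env.get_image("side")[170:300,290:420]
f=lambda im,k:cv2.resize(im,None,fx=k,fy=k,interpolation=cv2.INTER_CUBIC)
o=np.zeros((364,800,3),np.uint8);a=f(a,2.8);b=f(b,2.8);o[:,:420]=a;o[:,430:430+b.shape[1]]=b
cv2.imwrite("pics/c5.png",o)
E
```

```text
11.775 [543.2823 229.5566 124.5949] 0.23556267486448443 [ 0.8069 -0.2935 -1.3356] [-0.0006  0.0013  0.0406] [-0.0007  0.0013  0.0786]
```

View pics/c5.png

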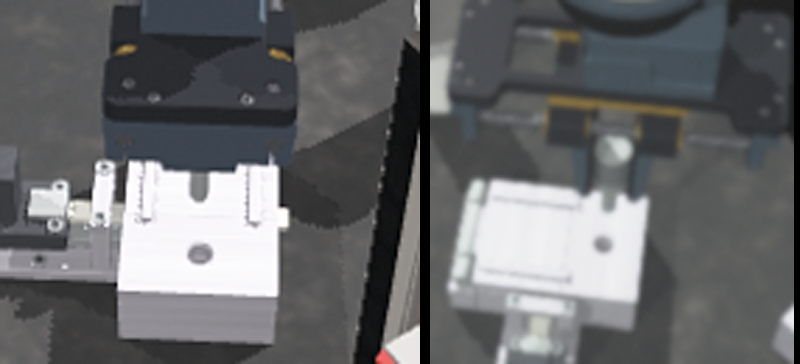

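Both views show the pin upright in the gripper. In the scene view the shank is in line with the hole. I'll lower it to just above the hole and check.

Emit:
send_rows(rows=[-0.0006,0.0013,0.02,0,1,-0.0006,0.0013,0.038,0,1,-0.0006,0.0013,0.038,0,1,-0.0006,0.0013,0.038,0,1])

```text
clock: 12.38
ee_pos: [545.5, 230.8, 87.3]
eef_rot: [[-0.813, 0.582, 0.0], [0.582, 0.813, 0.0], [-0.0, 0.0, -1.0]]
wrist_force: [0.5, 0.4, -0.2]
grip_width: 0.232
gripper_force: 30.0
```

```bash
python3 - <<'E'
from h import *
s=env.read_state();print(s["clock"],s["ee_pos"],s["wrist_force"],sh([544.5,230.2,46]))
X=np.array([544.8,230.2,41])
for n in("scene","side"):print(n,proj(n,X),proj(n,X+[0,0,6.5]))
a=env.get_image("scene")[245:325,280:370];b=env.get_image("side")[220:300,310:400]
f=lambda im,k:cv2.resize(im,None,fx=k,fy=k,interpolation=cv2.INTER_CUBIC)
cv2.imwrite("pics/c6.png",np.hstack([f(a,4.4),f(b,4.4)]))
E
```

```text
12.375 [545.521  230.7982  87.2832] [ 0.4822  0.4102 -0.2394] [ 0.0005 -0.0011  0.0413]
scene [320.2158 285.0809] [320.2995 282.2491]
side [351.0497 256.9129] [351.1891 255.1581]
```

View pics/c6.png

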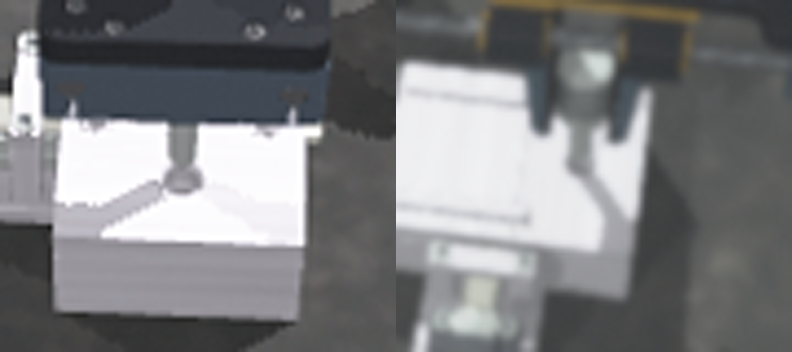

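The shank foot sits directly over the hole in both views (scene crop column 182 for the shank, 183 for the hole). I'll check the settled pose, then insert.

Emit:
send_rows(rows=[0,0,0.003,0,1,0,0,0.003,0,1])

```text
clock: 12.72
ee_pos: [545.3, 230.9, 83.6]
eef_rot: [[-0.813, 0.582, -0.0], [0.582, 0.813, 0.0], [0.0, -0.0, -1.0]]
wrist_force: [0.5, -0.2, -1.3]
grip_width: 0.234
gripper_force: 30.0
```

Emit:
send_rows(rows=[0,0,0.004,0,1,0,0,0.008,0,1,0,0,0.008,0,1])

```text
clock: 13.1
ee_pos: [545.1, 230.8, 75.2]
eef_rot: [[-0.813, 0.582, -0.001], [0.582, 0.813, -0.0], [0.0, -0.001, -1.0]]
wrist_force: [-0.1, -0.5, -0.9]
grip_width: 0.241
gripper_force: 30.0
```

The foot is inside the upper hole with no force. Continuing down.

Emit:
send_rows(rows=[0,-0.0005,0.004,0,1,0,-0.0005,0.008,0,1,0,-0.0005,0.012,0,1,0,-0.0005,0.016,0,1,0,-0.0005,0.016,0,1])

```text
clock: 13.72
ee_pos: [544.9, 230.4, 59.3]
eef_rot: [[-0.813, 0.582, -0.0], [0.582, 0.813, -0.0], [0.0, -0.0, -1.0]]
wrist_force: [0.1, -0.5, -0.8]
grip_width: 0.233
gripper_force: 30.0
```

Emit:
send_rows(rows=[0,0,0.004,0,1,0,0,0.008,0,1,0,0,0.01,0,1,0,0,0.01,0,1])

```text
clock: 14.22
ee_pos: [545.0, 230.4, 49.4]
eef_rot: [[-0.813, 0.582, -0.0], [0.582, 0.813, -0.0], [0.0, -0.0, -1.0]]
wrist_force: [-0.2, -0.5, -2.4]
grip_width: 0.233
gripper_force: 30.0
```

Emit:
send_rows(rows=[0,0,0.002,0,1,0,0,0.0035,0,1,0,0,0.0035,0,1])

```text
clock: 14.6
ee_pos: [545.1, 230.4, 46.2]
eef_rot: [[-0.813, 0.582, 0.0], [0.582, 0.813, 0.0], [-0.0, 0.0, -1.0]]
wrist_force: [-0.0, -0.2, -1.0]
grip_width: 0.233
gripper_force: 30.0
```

Emit:
send_rows(rows=[0,0,0.0005,0,1,0,0,0.001,0,1,0,0,0.001,0,1])

```text
clock: 14.98
ee_pos: [545.2, 230.5, 45.9]
eef_rot: [[-0.813, 0.582, 0.001], [0.582, 0.813, 0.0], [-0.0, 0.0, -1.0]]
wrist_force: [-3.0, -1.6, 13.8]
grip_width: 0.231
gripper_force: 30.0
```

Seated, pressing at about 14 N. I'll ease off slightly and check that it holds.

Emit:
send_rows(rows=[0,0,-0.0002,0,1,0,0,-0.0002,0,1,0,0,-0.0002,0,1,0,0,-0.0002,0,1])

```text
clock: 15.48
ee_pos: [545.2, 230.5, 46.0]
eef_rot: [[-0.813, 0.582, 0.001], [0.582, 0.813, 0.0], [-0.0, 0.0, -1.0]]
wrist_force: [-2.9, -1.1, 12.0]
grip_width: 0.233
gripper_force: 30.0
```

```bash
python3 - <<'E'
from h import *
for n,c in(("scene",(slice(195,325),slice(170,370))),("side",(slice(180,350),slice(280,410)))):
    cv2.imwrite(f"pics/f_{n}.png",cv2.resize(env.get_image(n)[c],None,fx=2.6,fy=2.6))
a=cv2.imread("pics/f_scene.png");b=cv2.imread("pics/f_side.png")[:338,:279]
o=np.hstack([a[:338,:520],b]);cv2.imwrite("pics/f.png",o)
s=env.read_state();print(s["clock"],s["ee_pos"],s["wrist_force"],s["gripper_force"])
E
```

```text
15.575 [545.1657 230.4853  45.9822] [-3.7904 -1.7598 12.2108] 30.00321865081787
```

View pics/f.png

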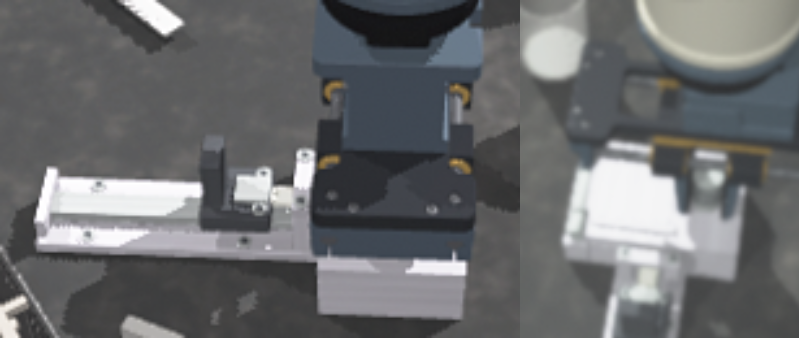

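The final view shows the carriage home, the leaf shut, and the pin head at side crop (710,180) held and seated on the leaf. The press is steady at 12 N, so I'm handing the job in.

```bash
python3 -c "
from plant import env
print(env.job_done())"
```

```text
the job is handed in; nothing more can be done
None
```

I handed the job in at about 15.6 s: the carriage is home, the upper half is shut, and the pin is seated through both holes, still gripped (30 N) and pressed down at about 12 N; no verdict came back, and the bystanders were not touched.

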